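# Lid the two screw tins before sawing

### The job

Close the two open screw tins on the saw table so no sawdust gets into the screws: put the big round lid on the round tin and the oblong lid on the oblong tin. Each lid must be centred and seated fully home, flat on the rim, with the tins standing upright on the table. The small round lid belongs to another tin and fits neither.

Things in the scene. Friction and masses are not known exactly. Their poses are not given: they have to be found in the camera images.
- round_lid_centre (a point): The larger round steel lid (the spare is 66 mm wide): disc 104 mm in diameter, 5 mm thick; locating plug below, 74 mm in diameter (foot 66), 9 mm deep, on which it rests; upright wooden knob above, 22 mm in diameter, 32 mm tall. About 0.1 kg. Point: on its axis, half-way up, 23 mm above the plug's foot, 9 mm above the disc's top, 23 mm below the knob's top. z up.
- oblong_lid_centre (a point): The oblong steel lid: plate 122 x 88 mm, 5 mm thick; locating plug below, 96 x 62 mm, 9 mm deep, on which it rests; wooden grip bar above, along its length: 50 mm long, 16 wide, 32 tall. About 0.1 kg. Point: its middle, half-way up, 23 mm above the plug's foot, 9 mm above the plate's top, 23 mm below the bar's top. x along the lid and bar, y across, z up.
- round_tin_mouth (a point): The round open steel tin, part-filled with screws: 92 mm outer diameter, 60 mm high, wall 3 mm, mouth 86 mm wide, clear about 20 mm deep. Loose on the table, 0.8 kg. Point: centre of the mouth, level with the rim; z up. With the lid home (plug inside, disc on the rim) round_lid_centre is 14 mm above this point.
- oblong_tin_mouth (a point): The oblong open steel tin, part-filled with screws: 112 x 78 mm outside, 60 mm high, wall 3 mm, mouth 106 x 72 mm, clear about 20 mm deep. Loose on the table, 0.8 kg. Point: centre of the mouth, level with the rim; x along the tin's length, z up. With the lid home (lengths in line, either way round, plug inside, plate on the rim) oblong_lid_centre is 14 mm above this point.

How it is judged (in metres and radians):
At the end, for the whole second after the job is handed in: Large round lid on the round tin, oblong lid on the oblong tin: each centred within 12 mm, plug in the mouth, plate on the rim (height within 4 mm, level within 3 degrees), oblong lid within 10 degrees of the tin's length, either way round; both tins upright on the table (horizontal distance between round_lid_centre and round_tin_mouth below 0.012 m and z of round_lid_centre in the frame of round_tin_mouth between 0.01 and 0.018 m and angle between each of round_lid_centre, oblong_lid_centre, round_tin_mouth, oblong_tin_mouth's own z axis and vertical below 0.06 rad and horizontal distance between oblong_lid_centre and oblong_tin_mouth below 0.012 m and z of oblong_lid_centre in the frame of oblong_tin_mouth between 0.01 and 0.018 m and angle between the x axis of oblong_lid_centre and the x axis of oblong_tin_mouth, either way round below 0.19 rad and height (world z) of round_tin_mouth between 0.054 and 0.066 m and height (world z) of oblong_tin_mouth between 0.054 and 0.066 m); the robot touches nothing.
It also fails if it takes over 58 s, if anything falls off the work surface, if the arm or the gripper's body presses on something with over 40 N, if the wrist force passes 120 N, or if a joint passes its speed limit or range.

### The arm

A 6-joint arm with a two-finger parallel gripper is mounted at the origin on the work surface. World frame = base frame: x ahead of the robot, y to its left, z up, the work surface at z = 0. Lengths are in m, angles in degrees, forces in N, time in s.
With the tool pointing down it reaches from about 0.4 to 0.825 m from the base axis. Payload 7 kg.
Tool frame: the origin (TCP) lies midway between the tips of the shut fingers; the grasp point (between the pads) lies 19 mm behind it; z points along the fingers, x is the direction in which the jaws open and shut, and the axes are right-handed (so a half turn about z gives the same grasp; the last joint's range is limited). The gripper opens to 88 mm and grips with 3 to 60 N. Pads are 19 mm wide; open, the fingers measure 130 mm over their backs; the gripper's body (78 mm by 193 mm) begins 47 mm behind the grasp point.
Start: joints at [85.319, 20.546, 0.682, 0, -70.136, -16.507], TCP at [0.244, 0.629, 0.227] pointing down, gripper open.
Joint ranges: [-176.03, 176.03], [-82.01, 121.73], [-58.28, 71.71], [-173.87, 95.51], [-174.79, -0.11], [-173.66, 173.66]. Speed limits (degrees/s): [136.94, 136.94, 172.46, 180, 180, 180].

### API

Orientations are given as [roll, pitch, yaw] about the fixed x, y, z axes, in that order (R = Rz(yaw) Ry(pitch) Rx(roll)).
In Python, from plant import * gives the robot as it stands. The module is installed in compiled form; this text tells all that it offers.
- The arm moves only by the shell command python3 -m pendant 'ROWS' [OPENING]. ROWS is JSON, a list that holds one entry, the list of rows, each a list of 6 numbers: the shift along the world's x, y, z in mm, then the turn, a rotation vector about the world's x, y, z in degrees. A call has 1 to 10 rows; each row is the pose to reach, as a shift and turn from the pose commanded when the call began; what a row does not reach only later rows make up. A row lasts 1/8 s, in which the tool goes at most 62.5 mm and 10.7 degrees, less where a joint would pass 70% of its speed; a pose out of reach is approached as far as the arm can. A call with a gripper value outside its range is refused whole. OPENING is the closure, from -1 (fully open) to 1 (shut), set as the call begins (- or left out, the last holds). The fingers move at their own pace and stop on an object; the grip force is fixed at half the most. Time passes only in rows, so rows that repeat a pose let the fingers close. It gives the time, the measured TCP pose, the force and the opening at its end, in the units of the state.
- get_obs(): the state, without advancing time (a new reading comes with each control period).
- snapshot(name): name is "scene" or "top"; returns a dict with "pixels" (384x512x3 uint8, red, green, blue), "depth" (384x512 float32, m along the optical axis (not along the pixel's ray), 0 where there is no reading), "fx", "fy", "cx", "cy" (pixels), "dist" ([k1, k2, p1, p2, k3] as OpenCV has them; the pictures are not rectified), "pose" (4x4, takes a point from camera to world coordinates). Camera axes: x right, y down, z forward; pixel columns grow to the right and rows downward; lengths in m; the calibration is good to about 2 mm. A picture is of the moment at which its call begins.
- close_job(): hands the job in, once; it reports no verdict.
The state is a dict: "clock": time; "joint_pos": joint angles; "qvel": joint speeds; "tau": joint torques, N m; "tool_pos": TCP position; "orientation": TCP orientation; "force": force on the tool from outside, world axes, zero at the start; "moment": the same for the moment, N m; "opening": finger opening in m.
Only numpy, scipy, OpenCV 4.12 (cv2) and the standard library are available. Lean on these libraries where they do the work, as an engineer would, in place of code of your own. Each camera call takes 0.05 s, during which the arm holds its last target. There are 200 camera calls.

## Working session

There is one attempt and no reset: what is moved stays moved. The work goes in short steps, Python scripts to look and compute and a shell command to move; the robot and the scene stay as the last step left them, time stands still between calls to the robot, and variables do not carry over. Pictures are saved under pics/ and viewed, about 8 in all and at most 12, crops included, and the job is handed in when it is done.

```bash
mkdir -p pics; cat > h.py <<'E'
from plant import *
import numpy as np, cv2
def save(s,n): cv2.imwrite(f'pics/{n}.png', cv2.cvtColor(s['pixels'],cv2.COLOR_RGB2BGR))
def cloud(s):
    h,w=s['depth'].shape; v,u=np.mgrid[:h,:w]
    K=np.array([[s['fx'],0,s['cx']],[0,s['fy'],s['cy']],[0,0,1]])
    n=cv2.undistortPoints(np.stack([u,v],-1).reshape(-1,1,2).astype(float),K,np.array(s['dist'])).reshape(h,w,2)
    d=s['depth'][...,None]; P=np.concatenate([n*d,d],-1); T=np.array(s['pose'])
    W=P@T[:3,:3].T+T[:3,3]; W[s['depth']<=0]=np.nan
    return W
E
python3 - <<'E'
from h import *
a=snapshot('top');b=snapshot('scene');np.savez('s0.npz',top=cloud(a),scene=cloud(b),tp=a['pixels'],sp=b['pixels'])
save(a,'top0');save(b,'scene0');print(get_obs());print(a['pose'],b['pose'])
E
```

```text
{'clock': 0.1, 'joint_pos': array([ 8.53200564e+01,  2.05883283e+01,  6.41457383e-01, -1.80871509e-02,
       -7.01338265e+01, -1.65073071e+01]), 'qvel': array([-0.0469616 , -0.05975076,  0.23529761,  0.06702808,  0.01646349,
        0.07158847]), 'tau': array([-1.46951788e-03, -5.84164882e+01,  2.93749970e+01,  7.01539859e+00,
        1.01619749e-02, -4.20759534e-05]), 'tool_pos': array([0.2438199 , 0.62899234, 0.22572249]), 'orientation': array([-1.79993372e+02, -8.22031904e-02, -1.11193414e+02]), 'force': array([-0.06925136, -0.54153869,  0.3640321 ]), 'moment': array([ 0.01231195, -0.04143704, -0.02226005]), 'opening': 0.08747249578404236}
[[-0.00977897 -0.99565001  0.09265764  0.48187455]
 [-0.99937686  0.01287414  0.03286572 -0.01084034]
 [-0.03391564 -0.09227851 -0.99515547  0.95198853]
 [ 0.          0.          0.          1.        ]] [[ 0.32117417  0.61737026 -0.71812333  1.12852114]
 [ 0.9469275  -0.19874897  0.25264038 -0.20467308]
 [ 0.01324638 -0.76115229 -0.64843791  0.60343666]
 [ 0.          0.          0.          1.        ]]
```

View pics/top0.png

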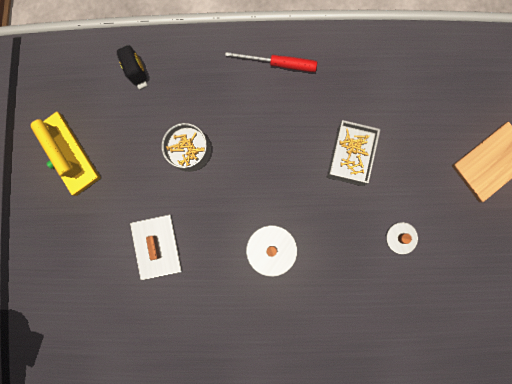

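View pics/scene0.png

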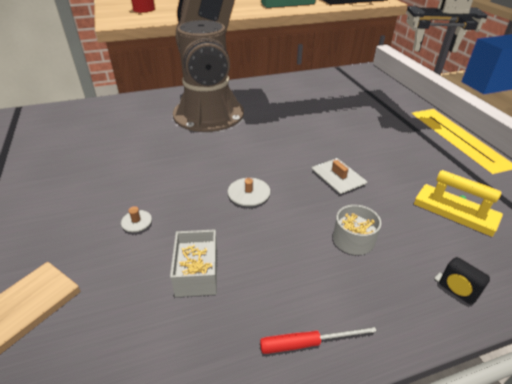

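The top view shows the round tin at about (185,146), oblong tin (355,152), oblong lid (155,247), big round lid (272,251) and spare (402,238). Next I measure them using height bands.

```bash
cat > m.py <<'E'
from h import *
def meas(W,px,u,v,r,zlo,zhi,name):
    S=(slice(v-r,v+r),slice(u-r,u+r)); w=W[S]
    hsv=cv2.cvtColor(px[S],cv2.COLOR_RGB2HSV)
    m=(w[...,2]>zlo)&(w[...,2]<zhi)
    p=w[m]; (c,s,a)=cv2.minAreaRect((p[:,:2]*1000).astype(np.float32)); cc,cr=cv2.minEnclosingCircle((p[:,:2]*1000).astype(np.float32))
    print(name,len(p),'z med %.1f'%(1000*np.median(p[:,2])),'rect',np.round(c,1),np.round(s,1),round(a,1),'circ',np.round(cc,1),round(cr,1),'mean',np.round(1000*p[:,:2].mean(0),1))
E
python3 - <<'E'
from m import *
d=np.load('s0.npz');W=d['top'];px=d['tp']
print('table z',np.round(1000*np.nanpercentile(W[180:320,200:380,2],[5,25,50,75,95]),1))
for n,u,v,r in [('rtin',185,146,32),('otin',355,152,38),('olid',155,247,38),('rlid',272,251,32)]:
    bands=[(.05,.07)] if 'tin' in n else [(.008,.022),(.035,.055)]
    for lo,hi in bands: meas(W,px,u,v,r,lo,hi,n)
# colour-based, rays onto plane
s=snapshot('top');K=np.array([[s['fx'],0,s['cx']],[0,s['fy'],s['cy']],[0,0,1]]);T=np.array(s['pose'])
def ray(p,z):
    n=cv2.undistortPoints(np.asarray(p,float).reshape(-1,1,2),K,np.array(s['dist'])).reshape(-1,2)
    D=np.c_[n,np.ones(len(n))]@T[:3,:3].T
    return T[:3,3]+D*((z-T[2,3])/D[:,2])[:,None]
hsv=cv2.cvtColor(px,cv2.COLOR_RGB2HSV)
white=((hsv[...,1]<60)&(hsv[...,2]>150)).astype(np.uint8); 
wood=((hsv[...,1]>90)&(hsv[...,2]>60)).astype(np.uint8)
for n,u,v,r,mk,z in [('olid',155,247,38,white,.014),('obar',155,247,25,wood,.046),('rlid',272,251,32,white,.014),('knob',272,251,20,wood,.046),('rtin',185,146,32,white,.06),('otin',355,152,38,white,.06)]:
    m=np.zeros_like(mk);m[v-r:v+r,u-r:u+r]=mk[v-r:v+r,u-r:u+r]
    cs=max(cv2.findContours(m,0,cv2.CHAIN_APPROX_NONE)[0],key=cv2.contourArea)
    P=(ray(cs,z)[:,:2]*1000).astype(np.float32); c,sz,a=cv2.minAreaRect(P); cc,cr=cv2.minEnclosingCircle(P)
    print(n,np.round(c,1),np.round(sz,1),round(a,1),'circ',np.round(cc,1),round(cr,1))
E
```

```text
table z [-2.1 -0.4  0.8  2.1 14.3]
rtin 314 z med 60.0 rect [657.5 177.3] [93.6 90.1] 44.5 circ [657.3 177.2] 47.0 mean [658.2 178. ]
otin 417 z med 59.8 rect [ 639.5 -167. ] [ 79.9 114.2] 75.1 circ [ 639.1 -166.6] 68.0 mean [ 639.6 -168. ]
olid 2123 z med 14.8 rect [450.1 246.7] [122.3  89.4] 11.0 circ [451.  247.3] 73.8 mean [449.9 245.5]
olid 224 z med 46.2 rect [451.5 245.7] [50.1 17.6] 10.4 circ [451.3 246.1] 25.2 mean [451.9 244.4]
rlid 1879 z med 14.5 rect [442.4   2.2] [101.4 100.9] 89.3 circ [441.8   1.9] 52.1 mean [442.3   2. ]
rlid 93 z med 46.3 rect [442.7   2.7] [19.9 20. ] 89.6 circ [442.    2.2] 10.8 mean [442.1   2. ]
olid [451.1 246.5] [123.   89.3] 11.3 circ [451.7 247.6] 74.7
obar [451.2 242.8] [47.7 20.9] 10.5 circ [451.5 243.3] 24.4
rlid [442.4   3.3] [103.4 103.6] 44.3 circ [442.5   2.7] 52.7
knob [443.6   1.7] [18.  17.9] 89.5 circ [443.2   1.9] 9.9
rtin [657.6 177.5] [90.9 88.5] 0.3 circ [657.2 177.4] 46.3
otin [ 639.7 -167.4] [ 79.3 113.4] 75.6 circ [ 640.1 -167.6] 67.6
```

```bash
python3 -m pendant '[[[15,-28,-5,0,0,3],[41,-76,-15,0,0,8],[72,-133,-30,0,0,14],[103,-191,-50,0,0,19],[134,-248,-70,0,0,24],[165,-305,-90,0,0,28],[190,-352,-105,0,0,31],[202,-374,-115,0,0,32.2],[206.5,-382.4,-125,0,0,32.2],[206.5,-382.4,-127,0,0,32.2]]]' -1; python3 -c "
from h import *
o=get_obs();print(o['clock'],o['tool_pos'],o['orientation'],o['joint_pos'].round(1),o['opening'],o['force'])"
```

```text
clock: 1.4
tool_pos: [0.4504, 0.2464, 0.099]
orientation: [179.9, -0.0, -79.1]
force: [-0.3, 0.4, -0.1]
opening: 0.0875
1.4 [0.4504338  0.24640518 0.09896802] [ 1.79949437e+02 -3.86082951e-02 -7.90755113e+01] [ 50.6  12.6 -29.2  -0.  -48.3  50.3] 0.08751120694909256 [-0.3383885   0.39191773 -0.08631586]
```

```bash
python3 -m pendant '[[[0,0,-15,0,0,0],[0,0,-35,0,0,0],[0,0,-55,0,0,0],[0,0,-70,0,0,0],[0,0,-77,0,0,0],[0,0,-79,0,0,0],[0,0,-79,0,0,0]]]'; python3 -m pendant '[[[0,0,0,0,0,0],[0,0,0,0,0,0],[0,0,0,0,0,0],[0,0,0,0,0,0],[0,0,0,0,0,0],[0,0,0,0,0,0]]]' 1;  python3 -m pendant '[[[0,0,5,0,0,0],[0,0,15,0,0,0],[0,0,35,0,0,0],[0,0,60,0,0,0],[0,0,90,0,0,0],[0,0,110,0,0,0],[0,0,120,0,0,0],[0,0,120,0,0,0]]]'
python3 - <<'E'
from h import *
a=snapshot('top');b=snapshot('scene');save(b,'scene1');np.savez('s1.npz',top=cloud(a),tp=a['pixels'],scene=cloud(b),sp=b['pixels'])
E
```

```text
clock: 2.28
tool_pos: [0.4507, 0.2473, 0.0209]
orientation: [-180.0, 0.0, -79.0]
force: [-0.5, 0.3, 0.0]
opening: 0.0876
clock: 3.02
tool_pos: [0.4505, 0.2469, 0.0206]
orientation: [180.0, -0.0, -79.0]
force: [-0.0, 0.7, 0.1]
opening: 0.033
clock: 4.03
tool_pos: [0.4505, 0.2471, 0.1411]
orientation: [-179.9, 0.1, -79.0]
force: [0.3, -0.4, -1.2]
opening: 0.0157
```

View pics/scene1.png

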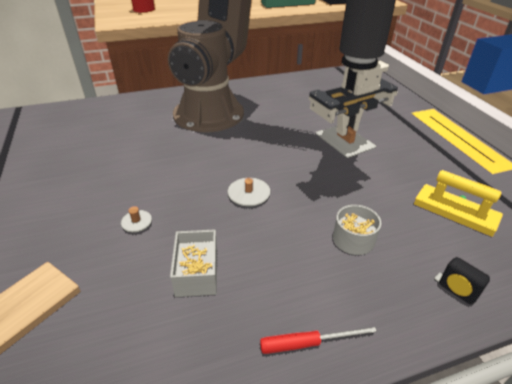

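The lid's white plate shows at about (345,140) under the jaws. The fingers only closed fully once the lift had begun, so I check how the lid sits in the grip.

```bash
python3 - <<'E'
from h import *
d=np.load('s1.npz')
for k,c in(('scene','sp'),('top','tp')):
    W=d[k];h=cv2.cvtColor(d[c],cv2.COLOR_RGB2HSV)
    box=(abs(W[...,0]-.45)<.09)&(abs(W[...,1]-.247)<.09)
    z=W[...,2][box]; print(k,np.histogram(z,np.arange(0,.3,.01))[0])
    m=box&(W[...,2]>.06)&(W[...,2]<.136)&(h[...,1]<60)&(h[...,2]>130); p=W[m]*1000
    if len(p)>30:
        print(len(p),p.mean(0).round(1),np.percentile(p[:,2],[5,50,95]).round(1),cv2.minAreaRect(p[:,:2].astype(np.float32)))
        A=np.c_[p[:,:2]-p[:,:2].mean(0),np.ones(len(p))];print('slopes',np.linalg.lstsq(A,p[:,2],rcond=None)[0].round(3))
E
```

```text
scene [886   0   0   0   0   0   0   0   0   0   0 111 718  42  73 112  83  86
  78  34  70 286 412 254 658 241 162 179 155]
373 [480.2 254.1 121.2] [119.3 121.3 122.9] ((451.8658142089844, 247.5699462890625), (123.26817321777344, 89.4494857788086), 10.50448226928711)
slopes [-4.00000e-03  5.00000e-03  1.21238e+02]
top [2214    0    0    0    0    0    0    0    0    0    0   19 1131    0
    0    0    0    0    0    0   19   49  240  537  439  736    9    0
    0]
371 [482.2 252.5 123.5] [120.7 123.5 126. ] ((451.40570068359375, 246.6158905029297), (121.8550796508789, 88.8224868774414), 10.52495002746582)
slopes [1.00000e-03 4.00000e-03 1.23468e+02]
```

Held level (slopes below 0.5%), with the plate top 19 mm below the tips. It's firm enough to carry, so I move it above the oblong tin.

```bash
python3 -m pendant '[[[8,-18,0,0,0,-1],[28,-62,0,0,0,-4],[53,-116,0,0,0,-7],[78,-171,0,0,0,-11],[103,-226,0,0,0,-15],[128,-281,0,0,0,-18],[153,-336,0,0,0,-21],[174,-382,0,0,0,-24],[185,-407,0,0,0,-25],[188.5,-414,0,0,0,-25.2]]]';python3 -m pendant '[[[0,0,0,0,0,0],[0,0,-6,0,0,0],[0,0,-12,0,0,0],[0,0,-16,0,0,0],[0,0,-16,0,0,0]]]'
cat > chk.py <<'E'
from h import *
import sys
x,y,zt,rt=map(float,sys.argv[1:5]); ang=[]
for k in('top','scene'):
    s=snapshot(k);save(s,k+sys.argv[5]);W=cloud(s)*1000;h=cv2.cvtColor(s['pixels'],cv2.COLOR_RGB2HSV)
    box=np.hypot(W[...,0]-x,W[...,1]-y)<85
    for n,lo,hi in(('lid',zt-7,zt+7),('rim',rt-6,rt+5)):
        m=box&(W[...,2]>lo)&(W[...,2]<hi)&(h[...,1]<60)&(h[...,2]>100);p=W[m]
        if len(p)<20: print(k,n,len(p));continue
        A=np.c_[p[:,:2]-p[:,:2].mean(0),np.ones(len(p))]
        q=p[:,:2].astype(np.float32)
        print(k,n,len(p),'z',np.percentile(p[:,2],[10,50,90]).round(1),'slope',np.linalg.lstsq(A,p[:,2],rcond=None)[0][:2].round(3),'rect',[np.round(t,1).tolist() for t in cv2.minAreaRect(q)],'circ',[np.round(t,1).tolist() for t in cv2.minEnclosingCircle(q)])
E
python3 chk.py 639.6 -167.2 106 60 2
```

```text
clock: 5.38
tool_pos: [0.6383, -0.1697, 0.1388]
orientation: [179.9, -0.0, -104.4]
force: [-0.7, 0.5, -1.8]
opening: 0.0153
clock: 6.0
tool_pos: [0.6387, -0.1667, 0.1241]
orientation: [180.0, -0.0, -104.2]
force: [0.5, -0.4, -1.7]
opening: 0.0155
top lid 1070 z [104.2 106.3 108.3] slope [0.004 0.008] rect [[609.2, -159.4], [89.2, 61.8], 75.2] circ [[609.4, -158.6], 52.8]
top rim 22 z [59.4 61.2 62.5] slope [-1.702  0.402] rect [[585.3, -153.9], [72.8, 1.2], 75.5] circ [[585.3, -153.9], 36.4]
scene lid 1753 z [104.1 105.4 106.6] slope [0.002 0.004] rect [[640.0, -166.2], [87.9, 124.4], 75.9] circ [[640.4, -165.6], 74.4]
scene rim 194 z [55.2 58.6 60.4] slope [-0.052  0.019] rect [[678.7, -176.2], [78.1, 34.6], 74.5] circ [[679.4, -175.8], 41.0]
```

View pics/scene2.png

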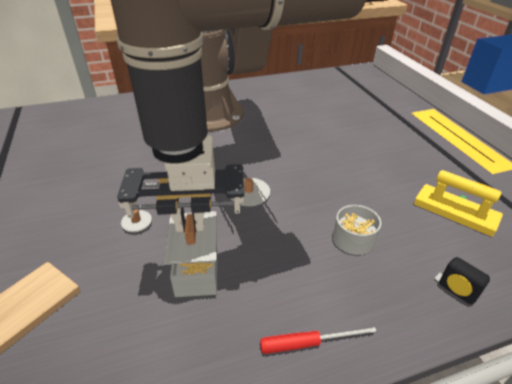

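The lid hangs about 1 mm off the tin's centre, level, and aligned within 1°. Its plate is at about (190,240), above the tin. Now I lower it.

```bash
python3 -m pendant '[[[0,-1,-8,0,0,0],[0,-1,-18,0,0,0],[0,-1,-26,0,0,0],[0,-1,-32,0,0,0],[0,-1,-36,0,0,0],[0,-1,-39,0,0,0],[0,-1,-41,0,0,0],[0,-1,-41,0,0,0]]]'; python3 -m pendant '[[[0,0,-1,0,0,0],[0,0,-1.5,0,0,0]]]'
```

```text
clock: 7.1
tool_pos: [0.6391, -0.168, 0.0837]
orientation: [-180.0, 0.0, -104.2]
force: [0.7, 0.0, -1.7]
opening: 0.0155
clock: 7.35
tool_pos: [0.6393, -0.168, 0.0835]
orientation: [-179.9, -0.0, -104.2]
force: [-4.0, 2.5, 10.5]
opening: 0.0156
```

```bash
python3 -m pendant '[[[0,0,0.5,0,0,0],[0,0,1,0,0,0],[0,0,1,0,0,0],[0,0,1,0,0,0],[0,0,1,0,0,0],[0,0,1,0,0,0],[0,0,1,0,0,0]]]' -1; python3 -m pendant '[[[0,0,3,0,0,0],[0,0,12,0,0,0],[0,0,30,0,0,0],[0,0,55,0,0,0],[-10,8,75,0,0,0],[-35,30,75,0,0,0],[-70,60,70,0,0,0],[-105,90,60,0,0,0],[-140,121,40,0,0,0],[-170,147,25,0,0,0]]]'; python3 -m pendant '[[[-17,14.5,-7,0,0,0],[-24.5,21.5,-10,0,0,0],[-26.5,23.7,-12,0,0,0],[-26.5,23.7,-12,0,0,0]]]'; python3 chk.py 639.6 -167.2 65 60 3
```

```text
clock: 8.22
tool_pos: [0.639, -0.1681, 0.083]
orientation: [180.0, -0.0, -104.2]
force: [-0.0, 0.3, -0.0]
opening: 0.0803
clock: 9.48
tool_pos: [0.4671, -0.0201, 0.1085]
orientation: [-179.9, 0.1, -104.2]
force: [0.1, 0.6, -0.4]
opening: 0.0873
clock: 9.98
tool_pos: [0.443, 0.0027, 0.0964]
orientation: [-180.0, 0.0, -104.2]
force: [1.0, -0.7, -0.3]
opening: 0.0876
top lid 2419 z [63.8 65.8 67.6] slope [0.003 0.003] rect [[639.7, -168.1], [89.6, 123.5], 75.8] circ [[639.6, -168.0], 74.0]
top rim 758 z [62.9 64.2 64.9] slope [-0. -0.] rect [[639.9, -168.2], [89.6, 123.1], 75.9] circ [[639.6, -168.0], 74.0]
scene lid 2066 z [63.2 64.5 65.7] slope [-0.001  0.001] rect [[639.7, -167.7], [87.4, 124.7], 76.2] circ [[639.7, -167.3], 74.7]
scene rim 1430 z [63.  64.1 64.8] slope [-0.003  0.001] rect [[639.7, -167.8], [87.3, 124.7], 76.2] circ [[639.6, -166.9], 74.7]
```

View pics/scene3.png

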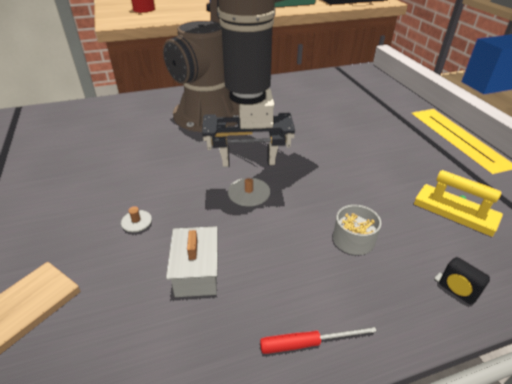

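The oblong lid is home: its plate at (192,252) is level, with its top at 65 mm and within 1 mm of centre. Now the round lid, with more closing time.

```bash
python3 -m pendant '[[[0,0,-15,0,0,0],[0,0,-35,0,0,0],[0,0,-55,0,0,0],[0,0,-68,0,0,0],[0,0,-74,0,0,0],[0,0,-76,0,0,0],[0,0,-76,0,0,0]]]'; python3 -m pendant '[[[0,0,0,0,0,0],[0,0,0,0,0,0],[0,0,0,0,0,0],[0,0,0,0,0,0],[0,0,0,0,0,0],[0,0,0,0,0,0],[0,0,0,0,0,0],[0,0,0,0,0,0],[0,0,0,0,0,0],[0,0,0,0,0,0]]]' 1;  python3 -m pendant '[[[0,0,5,0,0,0],[0,0,15,0,0,0],[0,0,35,0,0,0],[0,0,60,0,0,0],[0,0,85,0,0,0],[0,0,95,0,0,0],[0,0,100,0,0,0],[0,0,100,0,0,0]]]'; python3 chk.py 442.5 2.3 114 60 4
```

```text
clock: 10.95
tool_pos: [0.4428, 0.0027, 0.0204]
orientation: [-180.0, 0.0, -104.2]
force: [0.5, -0.4, 0.4]
opening: 0.0878
clock: 12.2
tool_pos: [0.4425, 0.0027, 0.0201]
orientation: [-180.0, 0.0, -104.2]
force: [0.5, -0.1, -1.5]
opening: 0.0213
clock: 13.2
tool_pos: [0.4423, 0.0026, 0.1198]
orientation: [180.0, -0.0, -104.2]
force: [0.3, -0.0, -1.2]
opening: 0.0212
top lid 0
top rim 0
scene lid 686 z [111.3 112.7 113.8] slope [-0.009  0.003] rect [[448.5, 0.8], [101.8, 91.3], 72.8] circ [[443.2, 2.3], 52.7]
scene rim 0
```

```bash
python3 -m pendant '[[[8,6,0,0,0,0],[28,23,0,0,0,0],[60,49,0,0,0,0],[95,77,0,0,0,0],[130,106,0,0,0,0],[165,134,0,0,0,0],[195,159,0,0,0,0],[210,171,0,0,0,0],[215,175,0,0,0,0],[215,175,0,0,0,0]]]'; python3 -m pendant '[[[0,0,-3,0,0,0],[0,0,-8,0,0,0],[0,0,-11,0,0,0],[0,0,-11,0,0,0]]]';  python3 chk.py 657.5 177.3 102 60 5
```

```text
clock: 14.55
tool_pos: [0.6572, 0.1776, 0.1191]
orientation: [179.9, -0.1, -104.2]
force: [0.6, -0.3, -2.0]
opening: 0.0213
clock: 15.05
tool_pos: [0.6572, 0.1774, 0.1088]
orientation: [180.0, -0.0, -104.2]
force: [0.6, 0.0, -1.3]
opening: 0.0212
top lid 589 z [101.7 103.7 105.4] slope [0.003 0.005] rect [[638.3, 166.3], [60.4, 101.8], 29.3] circ [[654.5, 175.5], 51.0]
top rim 19
scene lid 974 z [101.3 102.6 103.6] slope [-0.004  0.005] rect [[662.4, 173.5], [102.2, 91.8], 51.4] circ [[657.1, 177.0], 53.2]
scene rim 161 z [54.9 58.4 60.3] slope [-0.021  0.012] rect [[670.7, 166.0], [90.3, 58.7], 50.1] circ [[659.2, 175.2], 45.5]
```

View pics/scene5.png

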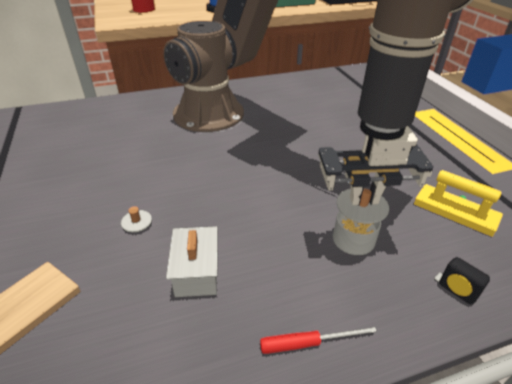

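The round lid is held level above the tin at about (360,210), with its centre within 1 mm of the mouth. I lower it about 38 mm.

```bash
python3 -m pendant '[[[0,0,-8,0,0,0],[0,0,-18,0,0,0],[0,0,-26,0,0,0],[0,0,-31,0,0,0],[0,0,-34,0,0,0],[0,0,-36,0,0,0],[0,0,-37,0,0,0],[0,0,-37,0,0,0]]]'; python3 -m pendant '[[[0,0,-1,0,0,0],[0,0,-1.5,0,0,0]]]'
```

```text
clock: 16.15
tool_pos: [0.6576, 0.1777, 0.0722]
orientation: [-180.0, 0.0, -104.2]
force: [1.0, 0.3, -0.6]
opening: 0.0212
clock: 16.4
tool_pos: [0.6576, 0.1777, 0.0711]
orientation: [-180.0, 0.0, -104.2]
force: [-2.5, -0.8, 5.4]
opening: 0.0215
```

Contact came at the expected height (5 N), so I release, lift, back off and check.

```bash
python3 -m pendant '[[[0,0,0.5,0,0,0],[0,0,0.5,0,0,0],[0,0,0.5,0,0,0],[0,0,0.5,0,0,0],[0,0,0.5,0,0,0],[0,0,0.5,0,0,0],[0,0,0.5,0,0,0]]]' -1; python3 -m pendant '[[[0,0,3,0,0,0],[0,0,12,0,0,0],[0,0,30,0,0,0],[0,0,55,0,0,0],[-10,-8,80,0,0,0],[-35,-30,95,0,0,0],[-70,-60,100,0,0,0],[-105,-90,100,0,0,0],[-130,-115,100,0,0,0],[-140,-120,100,0,0,0]]]';python3 -m pendant '[[[0,0,0,0,0,0],[0,0,0,0,0,0]]]'; python3 chk.py 657.5 177.3 65 60 6;python3 chk.py 639.6 -167.2 65 60 7
```

```text
clock: 17.27
tool_pos: [0.6575, 0.1776, 0.071]
orientation: [180.0, -0.0, -104.2]
force: [0.5, -0.1, -0.6]
opening: 0.0845
clock: 18.52
tool_pos: [0.5166, 0.0566, 0.1729]
orientation: [-179.9, 0.1, -104.2]
force: [-0.4, 0.6, 0.5]
opening: 0.0876
clock: 18.77
tool_pos: [0.5185, 0.0584, 0.1716]
orientation: [-179.9, 0.0, -104.2]
force: [0.7, 0.4, -0.1]
opening: 0.0875
top lid 102 z [64.1 66.  68.1] slope [-0.065  0.008] rect [[702.9, 182.7], [13.6, 65.4], 8.0] circ [[696.6, 181.8], 32.7]
top rim 28 z [62.9 64.3 64.9] slope [0.033 0.026] rect [[704.5, 178.5], [11.3, 57.3], 5.5] circ [[698.9, 178.0], 28.6]
scene lid 1231 z [63.2 64.6 65.8] slope [-0.003  0.005] rect [[657.9, 178.2], [102.6, 103.4], 24.3] circ [[658.2, 178.0], 53.2]
scene rim 813 z [62.8 64.2 64.8] slope [-0.008  0.008] rect [[658.4, 177.7], [101.8, 103.8], 46.2] circ [[658.2, 178.6], 52.9]
top lid 2422 z [63.8 65.7 67.7] slope [0.001 0.001] rect [[640.2, -168.1], [89.5, 123.9], 76.0] circ [[639.2, -167.7], 73.8]
top rim 786 z [62.9 64.2 64.8] slope [ 0.001 -0.001] rect [[640.2, -168.2], [89.5, 123.7], 75.9] circ [[639.5, -167.7], 72.3]
scene lid 2063 z [63.2 64.5 65.7] slope [-0.001  0.002] rect [[640.2, -168.0], [87.1, 124.4], 76.5] circ [[639.8, -167.5], 75.2]
scene rim 1468 z [63.  64.2 64.8] slope [-0.003  0.001] rect [[640.0, -168.0], [87.0, 124.0], 76.4] circ [[639.8, -167.5], 75.2]
```

View pics/scene6.png

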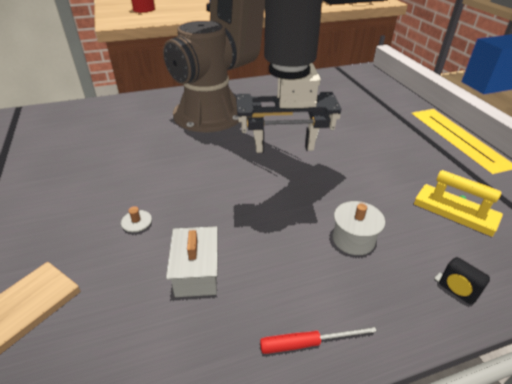

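Both lids are seated: round at (358,220), oblong at (193,252), with plate tops at 65 mm and level. The arm is clear of everything.

```bash
python3 -c "
from plant import *
print(close_job(), get_obs()['clock'])"
```

```text
the job is handed in; nothing more can be done
the job is handed in; nothing more can be done
```

Both tins are closed and the job is handed in at about 19 s on the robot's clock. The big round lid is on the round tin and the oblong lid is on the oblong tin; the small spare lid was not touched.

**Last checks:**
- **Seating:** both plate tops measured 64.5–65.8 mm high, where 65 mm is fully home. Slopes were under 0.01 rad.
- **Centring:** each lid was about 1 mm from its tin's centre as measured at the start. The oblong lid is within about 2° of the tin's length.
- **Forces:** seating contact read 10.5 N (oblong) and 5.4 N (round). The gripper ended clear of everything.

**What did not go as planned:**
- **Oblong grasp:** the fingers were still closing when the lift began, so the lid was held about 13 mm higher in the jaws than planned. It was level, and I allowed for the offset when placing it.
- **Round lid view:** the arm mostly hid the round lid from the top camera in the last check, so its final reading rests on the scene camera.
- **Tin positions:** the lids cover the tins, so I did not measure the tins again after placing. That they had not moved rests on the correct lid heights and level plates.

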